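# Find the full tea tin by its weight and hold it up

## Task

Only one of these three identical closed tea tins has been filled to the top: heft them one at a time, first the one on the red pad, then yellow, then blue, lifting each with the gripper a good 5 cm or more while the other two stand on their pads, and set each back upright on its own pad without dropping it. Then hold the heaviest one up steady and upright over its own pad, its underside at least 15 cm above the table, and finish while still holding it there (if that is the blue-pad tin you may simply keep it in hand), with the other two standing on their pads and everything else on the table left alone.

Things in the scene. Friction and masses are not known exactly. Their poses are not given: they have to be found in the camera images.
- tin_a: one of three closed tea tins that look exactly alike: upright green cylinder with a paper band and a brass lid, 60 mm in diameter and 115 mm high, straight sides; loose, standing in the middle of one of the three coloured pads. The origin is the centre of its underside, z is its axis. Weighs something between 0.2 and 0.7 kg; the heaviest of the three is at least 0.15 kg heavier than either of the others, and which one it is cannot be seen
- tin_b: one of three closed tea tins that look exactly alike: upright green cylinder with a paper band and a brass lid, 60 mm in diameter and 115 mm high, straight sides; loose, standing in the middle of one of the three coloured pads. The origin is the centre of its underside, z is its axis. Weighs something between 0.2 and 0.7 kg; the heaviest of the three is at least 0.15 kg heavier than either of the others, and which one it is cannot be seen
- tin_c: one of three closed tea tins that look exactly alike: upright green cylinder with a paper band and a brass lid, 60 mm in diameter and 115 mm high, straight sides; loose, standing in the middle of one of the three coloured pads. The origin is the centre of its underside, z is its axis. Weighs something between 0.2 and 0.7 kg; the heaviest of the three is at least 0.15 kg heavier than either of the others, and which one it is cannot be seen
- pad_red_top (a point): centre of the top face of the fixed round red pad, a flat disc 100 mm in diameter and 6 mm thick lying on the table (table top is z = 0); one tin stands on it
- pad_yellow_top (a point): centre of the top face of the fixed round yellow pad, a flat disc 100 mm in diameter and 6 mm thick lying on the table (table top is z = 0); one tin stands on it
- pad_blue_top (a point): centre of the top face of the fixed round blue pad, a flat disc 100 mm in diameter and 6 mm thick lying on the table (table top is z = 0); one tin stands on it
- cup: small white tea cup, 58 mm across and 50 mm high, standing loose between the pads; to be left alone. Origin at its underside (the scoop's and brush's near the middle of their length)
- spare_lid: loose spare brass tin lid, a disc 62 mm across and 20 mm high, lying between the pads; to be left alone. Origin at its underside (the scoop's and brush's near the middle of their length)
- scoop: steel tea scoop with a wooden handle, about 190 mm long and 32 mm high, lying loose at the far side; to be left alone. Origin at its underside (the scoop's and brush's near the middle of their length)
- brush: hand brush lying loose at the near right; to be left alone. Origin at its underside (the scoop's and brush's near the middle of their length)
- tape_roll: clear roll of tape lying flat, 84 mm across and 24 mm high; to be left alone. Origin at its underside (the scoop's and brush's near the middle of their length)
- tea_jar: amber glass jar with a wooden cap, 84 mm across and 110 mm high, standing at the far side; to be left alone. Origin at its underside (the scoop's and brush's near the middle of their length)
- bowl: small blue bowl, 100 mm across and 45 mm high, at the near left; to be left alone. Origin at its underside (the scoop's and brush's near the middle of their length)
Things that resemble listed ones, but are neither listed nor needed, are in the scene too. What is meant by the part that bears pad_red_top is not turquoise, and is the larger of those in its own colour.

How it is judged:
On the way, in this order (a step that is already met when the one before it is completed fails the run):
1. the tin of the red pad is lifted at least 40 mm in the fingers while each of the other two pads has its tin standing on it (within 30 mm of the centre) (((height (world z) of tin_a above 0.046 m and contact force between tin_a and the fingers above 2 N) or (height (world z) of tin_b above 0.046 m and contact force between tin_b and the fingers above 2 N) or (height (world z) of tin_c above 0.046 m and contact force between tin_c and the fingers above 2 N)) and distance between each of tin_a, tin_b, tin_c and pad_red_top above 0.03 m and distance between any of tin_a, tin_b, tin_c and pad_yellow_top below 0.03 m and distance between any of tin_a, tin_b, tin_c and pad_blue_top below 0.03 m), for 0.2 s.
2. the tin of the yellow pad is lifted at least 40 mm in the fingers while each of the other two pads has its tin standing on it (within 30 mm of the centre) (((height (world z) of tin_a above 0.046 m and contact force between tin_a and the fingers above 2 N) or (height (world z) of tin_b above 0.046 m and contact force between tin_b and the fingers above 2 N) or (height (world z) of tin_c above 0.046 m and contact force between tin_c and the fingers above 2 N)) and distance between each of tin_a, tin_b, tin_c and pad_yellow_top above 0.03 m and distance between any of tin_a, tin_b, tin_c and pad_red_top below 0.03 m and distance between any of tin_a, tin_b, tin_c and pad_blue_top below 0.03 m), for 0.2 s.
3. the tin of the blue pad is lifted at least 40 mm in the fingers while each of the other two pads has its tin standing on it (within 30 mm of the centre) (((height (world z) of tin_a above 0.046 m and contact force between tin_a and the fingers above 2 N) or (height (world z) of tin_b above 0.046 m and contact force between tin_b and the fingers above 2 N) or (height (world z) of tin_c above 0.046 m and contact force between tin_c and the fingers above 2 N)) and distance between each of tin_a, tin_b, tin_c and pad_blue_top above 0.03 m and distance between any of tin_a, tin_b, tin_c and pad_red_top below 0.03 m and distance between any of tin_a, tin_b, tin_c and pad_yellow_top below 0.03 m), for 0.2 s.
At the end, for the whole second after the job is handed in: The heaviest tin hangs still in the fingers, within 0.25 rad of upright, underside over 120 mm above the table, within 60 mm sideways of its pad's centre; the other two, each under 4.9 N in weight, stand upright, at rest and untouched within 35 mm of where they began (((height (world z) of tin_a above 0.12 m and contact force between tin_a and the fingers above 2 N and angle between tin_a's own z axis and vertical below 0.25 rad and linear speed of tin_a below 0.03 m/s and (horizontal distance between tin_a and pad_red_top below 0.06 m or horizontal distance between tin_a and pad_yellow_top below 0.06 m or horizontal distance between tin_a and pad_blue_top below 0.06 m) and horizontal distance between tin_a and tin_b above 0.12 m and distance of each of tin_b, tin_c from where it was at the start of the episode below 0.035 m and angle between each of tin_b, tin_c's own z axis and vertical below 0.1 rad and linear speed of each of tin_b, tin_c below 0.02 m/s and contact force between each of tin_b, tin_c and the fingers below 0.1 N and contact force between each of tin_b, tin_c and anything else below 4.9 N and horizontal distance between tin_a and tin_c above 0.12 m) or (height (world z) of tin_b above 0.12 m and contact force between tin_b and the fingers above 2 N and angle between tin_b's own z axis and vertical below 0.25 rad and linear speed of tin_b below 0.03 m/s and (horizontal distance between tin_b and pad_red_top below 0.06 m or horizontal distance between tin_b and pad_yellow_top below 0.06 m or horizontal distance between tin_b and pad_blue_top below 0.06 m) and horizontal distance between tin_b and tin_a above 0.12 m and distance of each of tin_a, tin_c from where it was at the start of the episode below 0.035 m and angle between each of tin_a, tin_c's own z axis and vertical below 0.1 rad and linear speed of each of tin_a, tin_c below 0.02 m/s and contact force between each of tin_a, tin_c and the fingers below 0.1 N and contact force between each of tin_a, tin_c and anything else below 4.9 N and horizontal distance between tin_b and tin_c above 0.12 m) or (height (world z) of tin_c above 0.12 m and contact force between tin_c and the fingers above 2 N and angle between tin_c's own z axis and vertical below 0.25 rad and linear speed of tin_c below 0.03 m/s and (horizontal distance between tin_c and pad_red_top below 0.06 m or horizontal distance between tin_c and pad_yellow_top below 0.06 m or horizontal distance between tin_c and pad_blue_top below 0.06 m) and horizontal distance between tin_c and tin_a above 0.12 m and distance of each of tin_a, tin_b from where it was at the start of the episode below 0.035 m and angle between each of tin_a, tin_b's own z axis and vertical below 0.1 rad and linear speed of each of tin_a, tin_b below 0.02 m/s and contact force between each of tin_a, tin_b and the fingers below 0.1 N and contact force between each of tin_a, tin_b and anything else below 4.9 N and horizontal distance between tin_c and tin_b above 0.12 m))); the arm keeps its last pose, push and grip.
It fails at once if a bystander is shifted more than 30 mm (distance of any of cup, spare_lid, scoop, brush, tape_roll, tea_jar, bowl from where it was at the start of the episode above 0.03 m).
It fails at once if a tin is tipped more than 0.4 rad (angle between any of tin_a, tin_b, tin_c's own z axis and vertical above 0.4 rad).
It fails at once if a tin is let go of with its underside more than 35 mm above the table ((height (world z) of tin_a above 0.035 m and contact force between tin_a and the fingers below 0.2 N) or (height (world z) of tin_b above 0.035 m and contact force between tin_b and the fingers below 0.2 N) or (height (world z) of tin_c above 0.035 m and contact force between tin_c and the fingers below 0.2 N)).
It also fails if it takes over 66 s, if anything falls off the work surface, if the arm or the gripper's body presses on something with over 40 N, if the wrist force passes 120 N, or if a joint passes its speed limit or range.

## Robot

A 7-joint arm with a two-finger parallel gripper is mounted at the origin on the work surface. World frame = base frame: x ahead of the robot, y to its left, z up, the work surface at z = 0. Lengths are in m, angles in rad, forces in N, time in s.
With the tool pointing down it reaches from about 0.4 to 0.85 m from the base axis. Payload 10.4 kg.
Tool frame: the origin (TCP) lies on the front face of the gripper's body, between the roots of the fingers; the fingertips stand 73 mm ahead of it and the grasp point (between the pads) lies 54 mm ahead of it; x points along the fingers, y is the direction in which the jaws open and shut, and the axes are right-handed (so a half turn about x gives the same grasp; the last joint's range is limited). The gripper opens to 85 mm and grips with 20 to 120 N. Pads are 22 mm wide; open, the fingers measure 114 mm over their backs; the gripper's body (76 mm by 85 mm) begins 54 mm behind the grasp point. The pads swing forward as they close: fully open they stand 13 mm farther back than shut.
Start: joints at [-1.237, 0.332, -0.065, 1.46, 0.022, 1.35, -0.088], TCP at [0.218, 0.586, 0.304] pointing down, gripper open.
Joint ranges: [-2.6, 2.6], [-0.5, 2.12], [-1.47, 1.34], [0.16, 2.42], [-1.27, 4.41], [0.06, 2.06], [-2.6, 2.6]. Speed limits (rad/s): [2.22, 2.22, 2.79, 2.79, 3.14, 3.14, 3.14].

## Interface

Orientations are given as a unit quaternion [x, y, z, w].
In Python, from workcell import manip gives the robot as it stands. The module is installed in compiled form; this text tells all that it offers.
- The arm moves only by the tool arm_command, never from a script. Its argument "moves" is a list that holds one entry, the list of rows, each a list of 5 numbers: the closure, from 0 (fully open) to 1 (shut), then the shift along the tool's x, y, z in units of 25 mm (1.0 is 25 mm), then the turn about the tool's x in degrees. A call has 1 to 12 rows; each row shifts and turns the commanded pose from where the row before left it, along the tool's axes as they then stand; what a row does not reach is not made up. A row lasts 1/12 s, in which the tool goes at most 41.7 mm and 7.16 degrees, less where a joint would pass 70% of its speed; a pose out of reach is approached as far as the arm can. A call is refused whole if a number of a shift passes 1 or a number of a turn 7.16, either way. A call with a gripper value outside its range is refused whole. The fingers move at their own pace and stop on an object; "force" is the grip in N (left out, the last holds). Time passes only in rows, so rows that do not move let the fingers close. It gives the time, the measured TCP pose, the force and the opening at its end, in the units of the state.
- manip.get_obs(): the state, without advancing time (a new reading comes with each control period).
- manip.camera(name): name is "scene" or "top"; returns the picture (400x640x3 uint8, red, green, blue); there is no depth.
- manip.camera_info(name): a dict with "vfov" (degrees; the focal length in pixels is half the picture's height over the tangent of half this angle, whatever the lens; pixels are square), "cx", "cy" (the principal point, pixels), "dist_coeffs" ([k1, k2, p1, p2, k3] as OpenCV has them; the pictures are not rectified), "pose" (4x4, takes a point from camera to world coordinates). Camera axes: x right, y down, z forward; pixel columns grow to the right and rows downward; lengths in m; the calibration is good to about 2 mm. A picture is of the moment at which its call begins. camera_info takes no time and is no camera call.
- manip.hand_in(): hands the job in, once; it reports no verdict.
Trained networks look in the newest picture that a camera, given by its name, has taken for a name from the list of things; names that differ only in an ending like _2 or _b are one class to them, and where a whole thing is asked for, a point or a joint stands for the part that bears it (a point fixed in the world has none). Each returns a list of dicts, best first, with "confidence" (0 to 1); they miss things now and then, are a little off and sometimes report something else, mostly with a low value. They report only what shows in the picture. A call takes as long as a camera call. They do not tell look-alikes from the thing itself.
- manip.regions_of(query, camera): "mask" (400x640 bool, what is visible of it) and "rect" ([left, top, right, bottom] in pixels, round what is visible of it).
- manip.pinpoint(query, camera): "pixel" ([row, column] in pixels: a listed point, or the origin of a listed thing).
The state is a dict: "clock": time; "joint_pos": joint angles; "joint_velocities": joint speeds; "tau": joint torques, N m; "position": TCP position; "ee_rot": TCP orientation; "ft_force": force on the tool from outside, world axes, zero at the start; "torque": the same for the moment, N m; "grip_width": opening from 0.0 (shut) to 1.0 (fully open).
Only numpy, scipy, OpenCV 4.12 (cv2) and the standard library are available. Lean on these libraries where they do the work, as an engineer would, in place of code of your own. Each camera call takes 0.05 s, during which the arm holds its last target.

## Working session

There is one attempt and no reset: what is moved stays moved. The work goes in short steps, Python scripts to look and compute and a tool call to move; the robot and the scene stay as the last step left them, time stands still between calls to the robot, and variables do not carry over. Pictures are saved under pics/ and viewed, and the job is handed in when it is done.

Besides the shell and the picture viewer there is one more tool, called after "Request:" as name([rows], argument=value, ...), one row to a line, values as JSON. arm_command: Moves the arm, as the interface text tells. Its arguments: {"type":"object","properties":{"moves":{"type":"array","items":{"type":"array","items":{"type":"array","items":{"type":"number"}}}},"force":{"type":"number"}},"required":["moves"]}

```bash
mkdir -p pics; cat > h.py <<'E'
import numpy as np,cv2
from workcell import manip
def K(n):
    i=manip.camera_info(n); f=200/np.tan(np.radians(i['vfov'])/2)
    return np.array([[f,0,i['cx']],[0,f,i['cy']],[0,0,1]]),np.array(i['dist_coeffs'],float),np.array(i['pose'])
def ray(n,row,col,z):
    k,d,T=K(n); p=cv2.undistortPoints(np.array([[[col,row]]],float),k,d)[0,0]
    v=T[:3,:3]@np.array([p[0],p[1],1]); o=T[:3,3]; return o+v*(z-o[2])/v[2]
def proj(n,P):
    k,d,T=K(n); Ti=np.linalg.inv(T)
    return cv2.projectPoints(np.atleast_2d(np.array(P,float)),cv2.Rodrigues(Ti[:3,:3])[0],Ti[:3,3],k,d)[0][:,0]
def snap(n,f):
    im=manip.camera(n); cv2.imwrite('pics/'+f,im[:,:,::-1]); return im
E
python3 - <<'E'
from h import *
for n in('scene','top'):
    snap(n,n+'0.png'); print(n,K(n)[2].round(3).tolist())
for q,z in[('pad_red_top',.006),('pad_yellow_top',.006),('pad_blue_top',.006),('tin_a',.006)]:
    for n in('scene','top'):
        for r in manip.pinpoint(q,n)[:4]: print(q,n,np.round(r['pixel']),round(r['confidence'],2),ray(n,*r['pixel'],z).round(3))
o=manip.get_obs();print({k:np.round(v,3).tolist() for k,v in o.items()})
E
```

```text
scene [[-0.032, 0.781, -0.623, 1.283], [0.999, 0.033, -0.011, 0.001], [0.012, -0.623, -0.782, 0.958], [0.0, 0.0, 0.0, 1.0]]
top [[0.028, -0.994, 0.109, 0.403], [-0.999, -0.03, -0.019, 0.018], [0.022, -0.109, -0.994, 1.611], [0.0, 0.0, 0.0, 1.0]]
pad_red_top scene [177. 364.] 0.74 [0.424 0.135 0.006]
pad_red_top scene [231. 412.] 0.74 [0.619 0.258 0.006]
pad_red_top scene [198. 403.] 0.7 [0.499 0.246 0.006]
pad_red_top top [248. 267.] 0.74 [0.43  0.128 0.006]
pad_red_top top [184. 230.] 0.59 [0.633 0.258 0.006]
pad_red_top top [229. 231.] 0.52 [0.488 0.248 0.006]
pad_yellow_top scene [200. 238.] 0.63 [ 0.527 -0.238  0.006]
pad_yellow_top top [223. 383.] 0.62 [ 0.522 -0.247  0.006]
pad_yellow_top top [256. 180.] 0.27 [0.394 0.41  0.006]
pad_blue_top scene [206. 320.] 0.91 [0.54  0.001 0.006]
pad_blue_top scene [274. 352.] 0.37 [0.759 0.09  0.006]
pad_blue_top scene [234. 171.] 0.28 [ 0.657 -0.405  0.006]
pad_blue_top top [220. 306.] 0.93 [0.523 0.004 0.006]
pad_blue_top top [280. 430.] 0.25 [ 0.34  -0.407  0.006]
tin_a scene [203. 321.] 0.93 [0.53  0.005 0.006]
tin_a scene [198. 404.] 0.75 [0.499 0.249 0.006]
tin_a scene [195. 239.] 0.64 [ 0.509 -0.24   0.006]
tin_a top [228. 383.] 0.84 [ 0.505 -0.25   0.006]
tin_a top [220. 307.] 0.75 [0.525 0.002 0.006]
tin_a top [224. 231.] 0.64 [0.504 0.247 0.006]
tin_a top [210. 263.] 0.38 [0.551 0.146 0.006]
{'clock': 0.5, 'joint_pos': [-1.237, 0.332, -0.065, 1.46, 0.022, 1.35, -0.088], 'joint_velocities': [0.002, -0.0, -0.0, 0.001, -0.0, 0.001, -0.001], 'tau': [-0.0, -62.474, 0.048, -39.156, 0.016, 0.003, -0.0], 'position': [0.218, 0.586, 0.304], 'ee_rot': [0.125, 0.696, -0.125, 0.696], 'ft_force': [0.159, -0.455, 0.212], 'torque': [-0.02, 0.025, 0.023], 'grip_width': 0.999}
```

View pics/scene0.png

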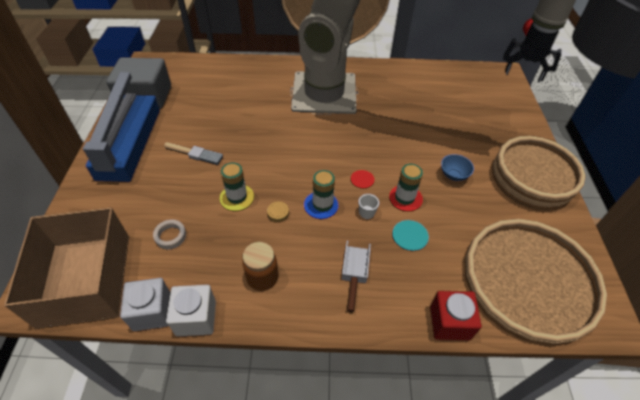

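View pics/top0.png

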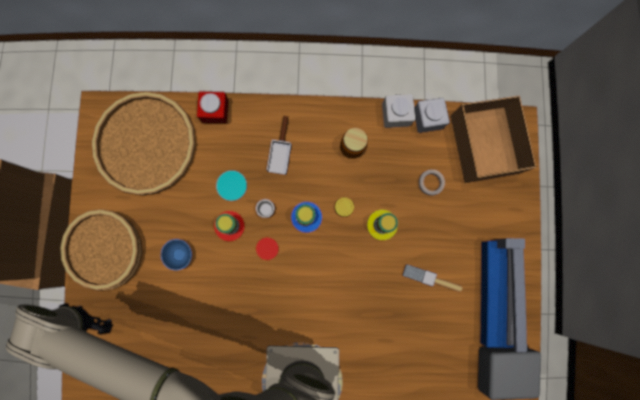

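```bash
python3 - <<'E'
import cv2
a=cv2.imread('pics/scene0.png')[150:290,140:460];cv2.imwrite('pics/sc.png',cv2.resize(a,None,fx=2.5,fy=2.5,interpolation=3))
a=cv2.imread('pics/top0.png')[150:310,150:450];cv2.imwrite('pics/tc.png',cv2.resize(a,None,fx=2.6,fy=2.6,interpolation=3))
E
```

```text
(no output)
```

View pics/sc.png

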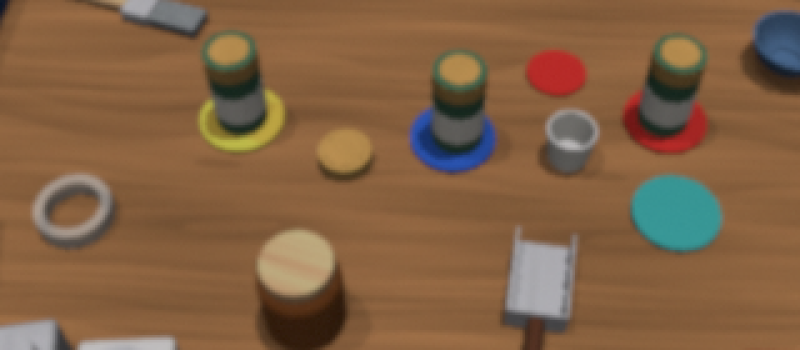

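View pics/tc.png

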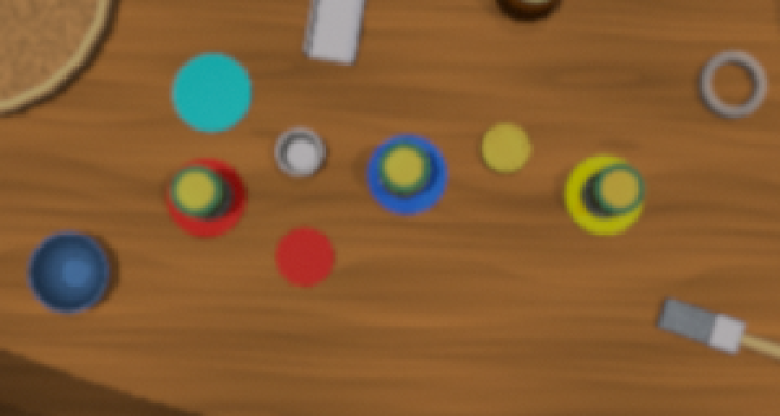

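The pictures show three candidates for the red pad: the large red disc carrying a tin (top px 229,226 / scene 406,197), the small bare red disc (267,248 / 362,179), and the turquoise disc (231,185 / 411,236). By the description it is the large red disc with the tin, and the close crops agree. Next I'll refine the positions.

```bash
python3 - <<'E'
from h import *
from scipy.optimize import least_squares
cl={'red':((0,8),(170,180)),'yel':((24,34),),'blu':((105,125),)}
px={'top':{'red':(229,226),'yel':(383,224),'blu':(306,217)},'scene':{'red':(406,197),'yel':(237,197),'blu':(321,205)}}
est={}
for n in('top','scene'):
    im=cv2.imread('pics/%s0.png'%n); hs=cv2.cvtColor(im,cv2.COLOR_BGR2HSV)
    for c in cl:
        m=np.zeros(hs.shape[:2],bool)
        for a,b in cl[c]: m|=(hs[...,0]>=a)&(hs[...,0]<=b)
        m&=(hs[...,1]>185)&(hs[...,2]>100)
        x,y=px[n][c]; w=np.zeros_like(m); w[y-18:y+18,x-20:x+20]=1; m&=w
        r,cc=np.nonzero(m)
        P=np.array([ray(n,a,b,.006)[:2] for a,b in zip(r,cc)])
        hull=cv2.convexHull(P.astype(np.float32))[:,0]
        f=least_squares(lambda q:np.hypot(*(hull-q[:2]).T)-q[2],[*P.mean(0),.05],loss='soft_l1',f_scale=.002)
        print(n,c,len(P),f.x.round(4),abs(f.fun).mean().round(4))
    for r in manip.regions_of('tin_a',n)[:4]:
        print(n,'tin',np.round(r['rect']),r['mask'].sum(),round(r['confidence'],2))
        ys,xs=np.nonzero(r['mask'])
        # fit cylinder silhouette: project & match mask by IoU
        def sil(q):
            t=np.linspace(0,2*np.pi,24)
            C=np.c_[q[0]+.03*np.cos(t),q[1]+.03*np.sin(t)]
            pts=np.r_[np.c_[C,0*t+.006],np.c_[C,0*t+.121]]
            h=cv2.convexHull(proj(n,pts).astype(np.float32))
            M=np.zeros((1600,2560),np.uint8); cv2.fillConvexPoly(M,np.round((h+.5)*4).astype(np.int32),1)
            return cv2.resize(M.astype(np.float32),(640,400),interpolation=cv2.INTER_AREA)
        from scipy.optimize import minimize
        mk=r['mask'].astype(np.float32)
        g=ray(n,ys.mean(),xs.mean(),.06)[:2]
        f=minimize(lambda q:abs(sil(q)-mk).sum(),g,method='Nelder-Mead',options=dict(initial_simplex=[g,g+[.01,0],g+[0,.01]],xatol=3e-4))
        print('  cyl',f.x.round(4),f.fun)
print({c:[round(float(v),1) for v in manip.regions_of(c,'top')[0]['rect']] for c in('cup','spare_lid','scoop','tea_jar')})
E
```

```text
top red 304 [0.4976 0.2544 0.0494] 0.0004
top yel 334 [ 0.5158 -0.2444  0.0497] 0.0005
top blu 173 [0.5348 0.004  0.0439] 0.0005
top tin [213. 214. 239. 235.] 368 0.96
  cyl [0.4995 0.2528] 35.5625
top tin [376. 212. 398. 231.] 431 0.62
  cyl [ 0.5168 -0.2453] 24.5
top tin [297. 205. 314. 227.] 343 0.55
  cyl [0.5336 0.01  ] 17.9375
top tin [269. 118. 290. 174.] 762 0.4
  cyl [0.7186 0.0975] 360.125
scene red 271 [0.4989 0.254  0.0474] 0.0005Traceback (most recent call last):
  File "<stdin>", line 15, in <module>
cv2.error: OpenCV(4.12.0) /io/opencv/modules/imgproc/src/convhull.cpp:143: error: (-215:Assertion failed) total >= 0 && (depth == CV_32F || depth == CV_32S) in function 'convexHull'
```

```bash
cat >> h.py <<'E'
from scipy.spatial.transform import Rotation as Rn
def st(goal=None):
    o=manip.get_obs(); R=Rn.from_quat(o['ee_rot']).as_matrix()
    print('t',round(float(o['clock']),2),'pos',np.round(o['position'],4),'F',np.round(o['ft_force'],2),'w',round(float(o['grip_width']),3),'tilt',round(float(np.degrees(np.arccos(-R[2,0]))),2))
    if goal is not None: print('  shift tool units',(R.T@(np.array(goal)-o['position'])/.025).round(2))
    return o,R
E
python3 - <<'E'
from h import *
from scipy.optimize import least_squares
im=cv2.imread('pics/top0.png'); hs=cv2.cvtColor(im,cv2.COLOR_BGR2HSV)
for n,(x,y) in dict(top=(306,217),scene=(321,205)).items():
  hs=cv2.cvtColor(cv2.imread('pics/%s0.png'%n),cv2.COLOR_BGR2HSV)
  m=(hs[...,0]>100)&(hs[...,0]<130)&(hs[...,1]>150)&(hs[...,2]>80)
  w=np.zeros_like(m); w[y-20:y+20,x-22:x+22]=1; r,c=np.nonzero(m&w)
  P=np.array([ray(n,a,b,.006)[:2] for a,b in zip(r,c)]); hull=cv2.convexHull(P.astype(np.float32))[:,0]
  f=least_squares(lambda q:np.hypot(*(hull-q[:2]).T)-q[2],[*P.mean(0),.05],loss='soft_l1',f_scale=.002)
  print(n,len(P),f.x.round(4))
o,R=st([.498,.254,.27]); print(R.round(3))
E
```

```text
top 303 [0.5343 0.0042 0.0462]
scene 309 [0.5356 0.0029 0.0468]
t 0.55 pos [0.2183 0.5857 0.3039] F [-0.66 -0.22  0.83] w 1.005 tilt 0.0
  shift tool units [ 1.36 -8.52 15.12]
[[ 0.     0.349  0.937]
 [ 0.     0.937 -0.349]
 [-1.     0.     0.   ]]
```

Request:
arm_command([
  [[0, 0.05, -0.5, 0.9], [0, 0.05, -0.5, 0.9], [0, 0.05, -0.5, 0.9], [0, 0.05, -0.5, 0.9], [0, 0.05, -0.5, 0.9], [0, 0.05, -0.5, 0.9], [0, 0.05, -0.5, 0.9], [0, 0.05, -0.5, 0.9], [0, 0.05, -0.5, 0.9], [0, 0.05, -0.5, 0.9], [0, 0.05, -0.5, 0.9], [0, 0.05, -0.5, 0.9]],
], force=50)

```text
invalid input at $.moves[0][0]: expected 5 numbers
```

Request:
arm_command([
  [[0, 0.05, -0.5, 0.9, 0], [0, 0.05, -0.5, 0.9, 0], [0, 0.05, -0.5, 0.9, 0], [0, 0.05, -0.5, 0.9, 0], [0, 0.05, -0.5, 0.9, 0], [0, 0.05, -0.5, 0.9, 0], [0, 0.05, -0.5, 0.9, 0], [0, 0.05, -0.5, 0.9, 0], [0, 0.05, -0.5, 0.9, 0], [0, 0.05, -0.5, 0.9, 0], [0, 0.05, -0.5, 0.9, 0], [0, 0.05, -0.5, 0.9, 0]],
], force=50)

```text
clock: 1.55
position: [0.4196, 0.3498, 0.289]
ee_rot: [0.126, 0.696, -0.125, 0.696]
ft_force: [1.1, 0.8, -0.8]
grip_width: 1.002
```

```bash
python3 -c "
from h import *
st([.498,.254,.25])"
```

```text
t 1.55 pos [0.4196 0.3498 0.289 ] F [ 1.13  0.82 -0.84] w 1.002 tilt 0.02
  shift tool units [ 1.56 -2.49  4.28]
```

Request:
arm_command([
  [[0, 0.2, -0.5, 0.8, 0], [0, 0.2, -0.5, 0.8, 0], [0, 0.2, -0.5, 0.8, 0], [0, 0.3, -0.5, 0.8, 0], [0, 0.3, -0.3, 0.7, 0], [0, 0.36, -0.19, 0.38, 0], [0, 0, 0, 0, 0], [0, 0, 0, 0, 0]],
])

```text
clock: 2.22
position: [0.4969, 0.2555, 0.2494]
ee_rot: [0.125, 0.696, -0.126, 0.695]
ft_force: [-0.4, 1.4, -0.1]
grip_width: 1.0
```

```bash
python3 - <<'E'
from h import *
st([.498,.254,.144])
im=snap('scene','s1.png'); cv2.imwrite('pics/s1c.png',cv2.resize(im[110:240,330:490,::-1],None,fx=4,fy=4,interpolation=3))
E
```

```text
t 2.22 pos [0.4969 0.2555 0.2494] F [-0.42  1.37 -0.06] w 1.0 tilt 0.07
  shift tool units [ 4.22 -0.04  0.06]
```

View pics/s1c.png

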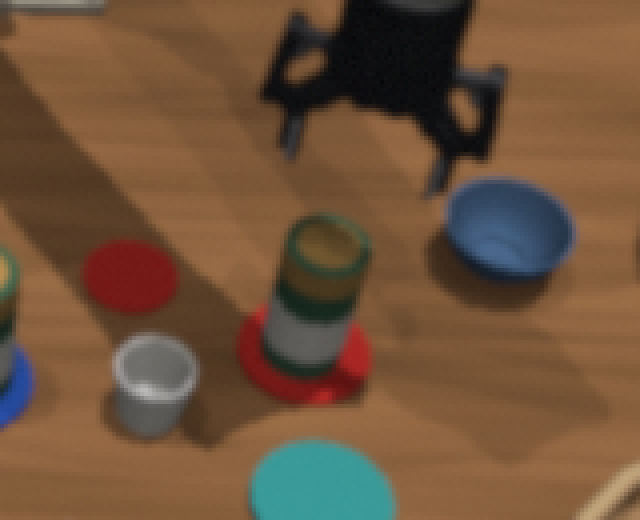

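The gripper hovers over the tin on the red pad, with the jaws straddling it and about 12 mm spare on each side. Going down.

Request:
arm_command([
  [[0, 0.5, 0, 0.03, 0], [0, 0.5, 0, 0.03, 0], [0, 0.5, 0, 0, 0], [0, 0.5, 0, 0, 0], [0, 0.5, 0, 0, 0], [0, 0.5, 0, 0, 0], [0, 0.5, 0, 0, 0], [0, 0.5, 0, 0, 0], [0, 0.3, 0, 0, 0], [0, 0, 0, 0, 0], [0, 0, 0, 0, 0]],
])

```text
clock: 3.18
position: [0.4987, 0.2546, 0.1421]
ee_rot: [0.125, 0.696, -0.126, 0.696]
ft_force: [0.6, 0.2, 0.6]
grip_width: 1.001
```

```bash
python3 - <<'E'
from h import *
st([.498,.254,.142])
im=snap('scene','s2.png'); cv2.imwrite('pics/s2c.png',cv2.resize(im[110:240,330:490,::-1],None,fx=4,fy=4,interpolation=3))
E
```

```text
t 3.18 pos [0.4987 0.2546 0.1421] F [0.63 0.2  0.65] w 1.001 tilt 0.04
  shift tool units [ 0.   -0.03 -0.02]
```

View pics/s2c.png

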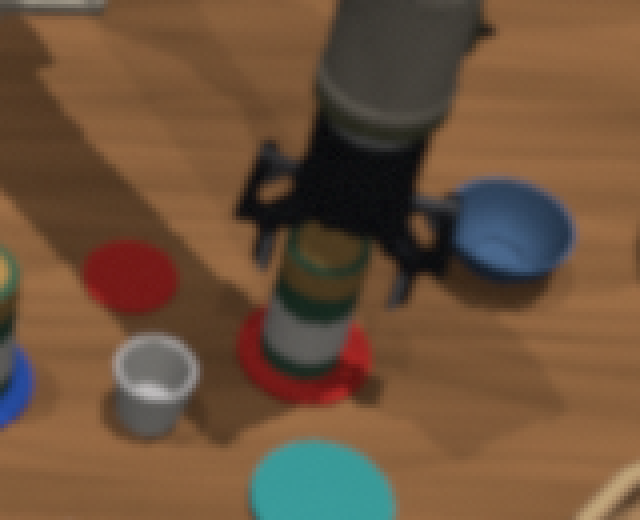

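```bash
python3 - <<'E'
from h import *
o,R=st(); p=np.array(o['position'])
pts=[p]+[p+R@np.array([.06,s*.0425,0]) for s in(1,-1)]+[[.498,.254,.121],[.498,.254,.006]]
q=proj('scene',pts); print(((q-[330,110])*4).round().tolist())
for s,t in((1,1),(1,-1),(-1,1),(-1,-1)): print(((proj('scene',p+R@np.array([0,.0425*s,.038*t]))-[330,110])*4).round().tolist())
E
```

```text
t 3.23 pos [0.499  0.2547 0.1427] F [-0.07  0.12 -0.15] w 1.004 tilt 0.03
[[340.0, 224.0], [382.0, 300.0], [265.0, 265.0], [333.0, 244.0], [302.0, 350.0]]
[[389.0, 281.0]]
[[414.0, 204.0]]
[[264.0, 244.0]]
[[293.0, 170.0]]
```

Projection agrees with the picture: the fingertips come out at (265,265) and (382,300), on either side of the tin. Closing.

Request:
arm_command([
  [[1, 0, 0, 0, 0], [1, 0, 0, 0, 0], [1, 0, 0, 0, 0], [1, 0, 0, 0, 0], [1, 0, 0, 0, 0], [1, 0, 0, 0, 0], [1, 0, 0, 0, 0], [1, 0, 0, 0, 0], [1, 0, 0, 0, 0], [1, 0, 0, 0, 0], [1, 0, 0, 0, 0], [1, 0, 0, 0, 0]],
], force=50)

```text
clock: 4.23
position: [0.4993, 0.254, 0.1434]
ee_rot: [0.126, 0.696, -0.126, 0.696]
ft_force: [-2.0, -4.3, 4.6]
grip_width: 0.703
```

```bash
python3 -c "
from h import *
st([.498,.254,.142])"
```

```text
t 4.23 pos [0.4993 0.254  0.1434] F [-2.04 -4.31  4.6 ] w 0.703 tilt 0.05
  shift tool units [ 0.06 -0.02 -0.05]
```

Request:
arm_command([
  [[1, -0.1, 0, 0, 0], [1, -0.2, 0, 0, 0], [1, -0.3, 0, 0, 0], [1, -0.4, 0, 0, 0], [1, -0.4, 0, 0, 0], [1, -0.4, 0, 0, 0], [1, -0.4, 0, 0, 0], [1, -0.3, 0, 0, 0], [1, -0.2, 0, 0, 0], [1, -0.1, 0, 0, 0], [1, 0, 0, 0, 0], [1, 0, 0, 0, 0]],
])

```text
clock: 5.23
position: [0.4986, 0.2545, 0.2121]
ee_rot: [0.125, 0.696, -0.126, 0.696]
ft_force: [1.1, -0.5, -4.0]
grip_width: 0.703
```

Request:
arm_command([
  [[1, 0, 0, 0, 0], [1, 0, 0, 0, 0], [1, 0, 0, 0, 0], [1, 0, 0, 0, 0]],
])

```text
clock: 5.57
position: [0.4987, 0.2545, 0.2121]
ee_rot: [0.125, 0.696, -0.126, 0.696]
ft_force: [-0.3, -0.0, -3.4]
grip_width: 0.702
```

```bash
python3 - <<'E'
from h import *
F=[]
for i in range(5):
    im=snap('scene','s3.png'); F.append(np.r_[manip.get_obs()['ft_force'],manip.get_obs()['tau']])
print(np.array(F).round(2)); print(np.mean(F,0).round(3)); st()
cv2.imwrite('pics/s3c.png',cv2.resize(im[90:240,330:490,::-1],None,fx=4,fy=4,interpolation=3))
E
```

```text
[[ 3.500e-01 -1.900e-01 -2.900e+00 -0.000e+00 -5.491e+01  2.790e+00
  -3.770e+01  2.000e-02  1.000e-02  0.000e+00]
 [ 7.000e-01  1.060e+00 -3.060e+00 -0.000e+00 -5.490e+01  2.790e+00
  -3.770e+01  2.000e-02  1.000e-02  0.000e+00]
 [ 3.000e-02 -3.800e-01 -3.700e+00  0.000e+00 -5.491e+01  2.790e+00
  -3.771e+01  2.000e-02  1.000e-02  0.000e+00]
 [-4.200e-01 -1.000e-02 -2.710e+00 -0.000e+00 -5.491e+01  2.790e+00
  -3.772e+01  2.000e-02  1.000e-02  0.000e+00]
 [ 4.000e-01  1.600e-01 -3.900e+00 -0.000e+00 -5.492e+01  2.790e+00
  -3.773e+01  2.000e-02  1.000e-02  0.000e+00]]
[ 2.1200e-01  1.2600e-01 -3.2530e+00 -1.0000e-03 -5.4908e+01  2.7870e+00
 -3.7712e+01  2.1000e-02  7.0000e-03  0.0000e+00]
t 5.82 pos [0.4988 0.2546 0.2124] F [ 0.4   0.16 -3.9 ] w 0.702 tilt 0.01
```

View pics/s3c.png

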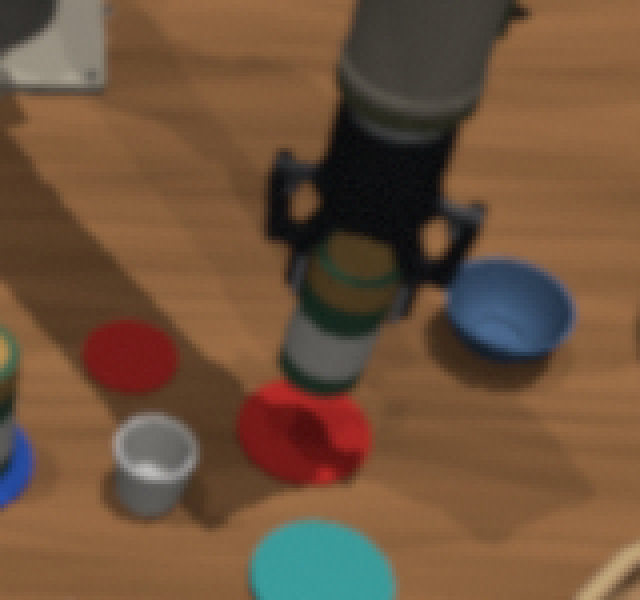

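The red-pad tin is lifted about 69 mm, hanging upright, and weighs about 3.3 N. Setting it back down.

Request:
arm_command([
  [[1, 0.2, 0, 0, 0], [1, 0.4, 0, 0, 0], [1, 0.5, 0, 0, 0], [1, 0.5, 0, 0, 0], [1, 0.5, 0, 0, 0], [1, 0.3, 0, 0, 0], [1, 0.2, 0, 0, 0], [1, 0.1, 0, 0, 0], [1, 0.07, 0, 0, 0], [1, 0, 0, 0, 0], [1, 0, 0, 0, 0], [1, 0, 0, 0, 0]],
])

```text
clock: 6.82
position: [0.499, 0.2548, 0.1436]
ee_rot: [0.126, 0.696, -0.125, 0.696]
ft_force: [0.8, 0.8, -2.7]
grip_width: 0.7
```

```bash
python3 -c "
from h import *
st([.498,.254,.142])"
```

```text
t 6.82 pos [0.499  0.2548 0.1436] F [ 0.82  0.76 -2.68] w 0.7 tilt 0.06
  shift tool units [ 0.06 -0.05 -0.03]
```

Request:
arm_command([
  [[1, 0.04, 0, 0, 0], [1, 0, 0, 0, 0], [0, 0, 0, 0, 0], [0, 0, 0, 0, 0], [0, 0, 0, 0, 0], [0, 0, 0, 0, 0], [0, 0, 0, 0, 0], [0, 0, 0, 0, 0], [0, 0, 0, 0, 0], [0, 0, 0, 0, 0], [0, 0, 0, 0, 0], [0, 0, 0, 0, 0]],
])

```text
clock: 7.82
position: [0.4988, 0.2546, 0.1422]
ee_rot: [0.126, 0.696, -0.125, 0.696]
ft_force: [-0.8, -0.1, -1.0]
grip_width: 0.997
```

Request:
arm_command([
  [[0, -0.2, 0, 0, 0], [0, -0.4, 0, 0, 0], [0, -0.6, 0, 0, 0], [0, -0.6, 0, 0, 0], [0, -0.6, 0, 0, 0], [0, -0.6, 0, 0, 0], [0, -0.6, 0, 0, 0], [0, -0.6, 0, 0, 0], [0, -0.4, 0, 0, 0], [0, -0.2, 0, 0, 0], [0, 0, 0, 0, 0]],
])

```text
clock: 8.73
position: [0.4992, 0.2548, 0.2636]
ee_rot: [0.126, 0.695, -0.125, 0.696]
ft_force: [0.4, 0.9, -0.0]
grip_width: 0.997
```

```bash
python3 - <<'E'
from h import *
st([.516,-.245,.26])
F=[]
for i in range(4):
    im=snap('scene','s4.png'); F.append(manip.get_obs()['ft_force'])
print(np.mean(F,0).round(2))
cv2.imwrite('pics/s4c.png',cv2.resize(im[90:240,200:490,::-1],None,fx=2.7,fy=2.7,interpolation=3))
E
```

```text
t 8.73 pos [0.4992 0.2548 0.2636] F [ 0.41  0.87 -0.04] w 0.997 tilt 0.13
  shift tool units [  0.12 -18.5    7.61]
[-0.03 -0.07 -0.2 ]
```

View pics/s4c.png

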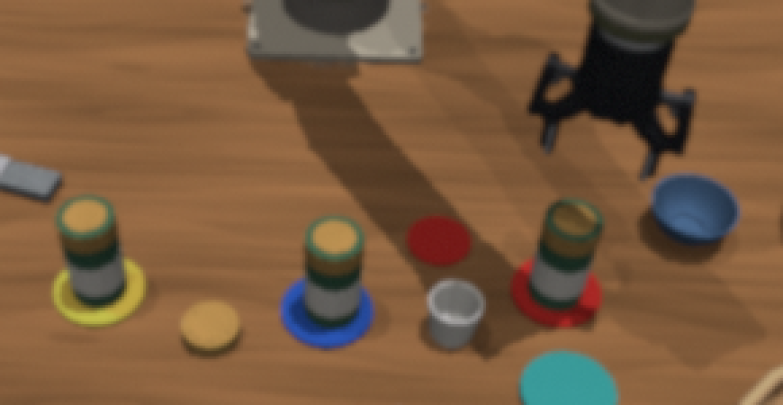

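The tin is back upright on the red pad (scene px ~408,197). Moving to the yellow pad.

Request:
arm_command([
  [[0, 0, -0.3, 0.12, 0], [0, 0, -0.6, 0.25, 0], [0, 0, -0.85, 0.35, 0], [0, 0, -0.85, 0.35, 0], [0, 0, -0.85, 0.35, 0], [0, 0, -0.85, 0.35, 0], [0, 0, -0.85, 0.35, 0], [0, 0, -0.85, 0.35, 0], [0, 0, -0.85, 0.35, 0], [0, 0, -0.85, 0.35, 0], [0, 0, -0.85, 0.35, 0], [0, 0, -0.85, 0.35, 0]],
])

```text
clock: 9.93
position: [0.5069, -0.0012, 0.2617]
ee_rot: [0.126, 0.696, -0.126, 0.696]
ft_force: [-0.4, 0.5, 0.5]
grip_width: 1.002
```

Request:
arm_command([
  [[0, 0, -0.85, 0.35, 0], [0, 0, -0.85, 0.35, 0], [0, 0, -0.85, 0.35, 0], [0, 0, -0.85, 0.35, 0], [0, 0, -0.85, 0.35, 0], [0, 0, -0.85, 0.35, 0], [0, 0, -0.85, 0.35, 0], [0, 0, -0.85, 0.35, 0], [0, 0, -0.8, 0.3, 0], [0, 0, -0.5, 0.2, 0], [0, 0, -0.2, 0.1, 0], [0, 0, 0, 0, 0]],
])

```text
clock: 10.93
position: [0.5139, -0.225, 0.2617]
ee_rot: [0.126, 0.696, -0.127, 0.695]
ft_force: [0.2, 0.2, -0.4]
grip_width: 0.999
```

```bash
python3 -c "
from h import *
print(np.round(manip.get_obs()['joint_pos'],2))
st([.517,-.245,.142])"
```

```text
[-0.16  0.24  0.57  1.72 -0.13  1.23  1.66]
t 10.93 pos [ 0.5139 -0.225   0.2617] F [ 0.22  0.17 -0.42] w 0.999 tilt 0.05
  shift tool units [ 4.79 -0.7   0.4 ]
```

Request:
arm_command([
  [[0, 0.1, -0.4, 0.2, 0], [0, 0.3, -0.3, 0.2, 0], [0, 0.4, 0, 0, 0], [0, 0.4, 0, 0, 0], [0, 0, 0, 0, 0], [0, 0, 0, 0, 0]],
])

```text
clock: 11.43
position: [0.5175, -0.2425, 0.231]
ee_rot: [0.125, 0.697, -0.125, 0.695]
ft_force: [0.1, -0.7, 0.4]
grip_width: 0.997
```

```bash
python3 - <<'E'
from h import *
st([.517,-.245,.142])
im=snap('scene','s5.png'); cv2.imwrite('pics/s5c.png',cv2.resize(im[110:240,170:330,::-1],None,fx=4,fy=4,interpolation=3))
E
```

```text
t 11.43 pos [ 0.5175 -0.2425  0.231 ] F [ 0.11 -0.74  0.4 ] w 0.997 tilt 0.12
  shift tool units [ 3.56 -0.1   0.02]
```

View pics/s5c.png

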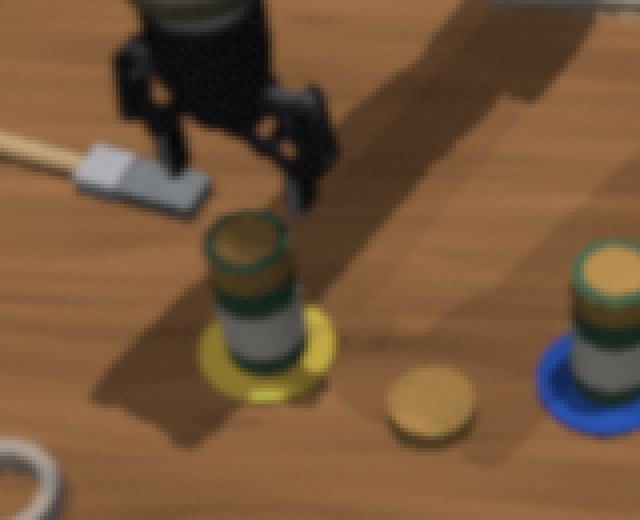

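The gripper is over the yellow-pad tin (crop 250,240) with the jaws on either side. Descending and gripping.

Request:
arm_command([
  [[0, 0.4, -0.05, 0, 0], [0, 0.5, -0.05, 0, 0], [0, 0.5, 0, 0, 0], [0, 0.5, 0, 0, 0], [0, 0.5, 0, 0, 0], [0, 0.5, 0, 0, 0], [0, 0.4, 0, 0, 0], [0, 0.25, 0, 0, 0], [0, 0, 0, 0, 0], [0, 0, 0, 0, 0]],
])

```text
clock: 12.32
position: [0.5169, -0.2458, 0.1432]
ee_rot: [0.126, 0.696, -0.126, 0.696]
ft_force: [0.6, 0.3, 0.1]
grip_width: 0.999
```

```bash
python3 - <<'E'
from h import *
st([.517,-.245,.142])
im=snap('scene','s6.png'); cv2.imwrite('pics/s6c.png',cv2.resize(im[110:240,170:330,::-1],None,fx=4,fy=4,interpolation=3))
E
```

```text
t 12.32 pos [ 0.5169 -0.2458  0.1432] F [0.59 0.32 0.06] w 0.999 tilt 0.02
  shift tool units [ 0.05  0.03 -0.01]
```

View pics/s6c.png

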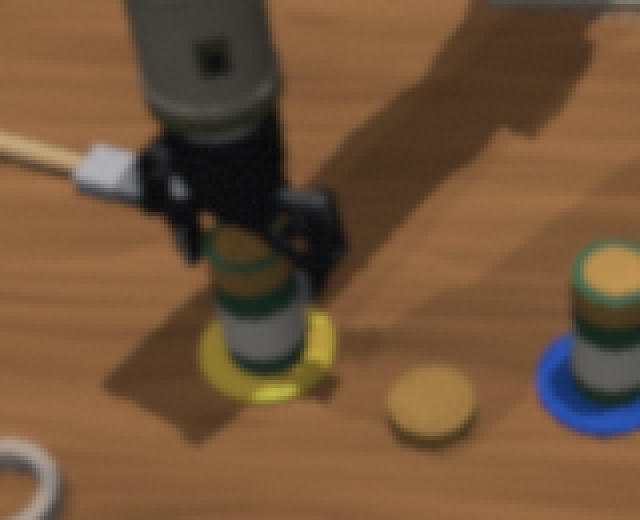

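Request:
arm_command([
  [[1, 0, 0, 0, 0], [1, 0, 0, 0, 0], [1, 0, 0, 0, 0], [1, 0, 0, 0, 0], [1, 0, 0, 0, 0], [1, 0, 0, 0, 0], [1, 0, 0, 0, 0], [1, 0, 0, 0, 0], [1, 0, 0, 0, 0], [1, 0, 0, 0, 0], [1, 0, 0, 0, 0], [1, 0, 0, 0, 0]],
], force=50)

```text
clock: 13.37
position: [0.5173, -0.2462, 0.1442]
ee_rot: [0.126, 0.695, -0.126, 0.696]
ft_force: [-1.2, -1.2, 5.2]
grip_width: 0.694
```

Request:
arm_command([
  [[1, -0.1, 0, 0, 0], [1, -0.2, 0, 0, 0], [1, -0.3, 0, 0, 0], [1, -0.4, 0, 0, 0], [1, -0.4, 0, 0, 0], [1, -0.4, 0, 0, 0], [1, -0.4, 0, 0, 0], [1, -0.3, 0, 0, 0], [1, -0.2, 0, 0, 0], [1, -0.1, 0, 0, 0], [1, 0, 0, 0, 0], [1, 0, 0, 0, 0]],
])

```text
clock: 14.37
position: [0.5168, -0.2457, 0.2131]
ee_rot: [0.126, 0.696, -0.125, 0.696]
ft_force: [-0.4, -0.7, -3.8]
grip_width: 0.694
```

Request:
arm_command([
  [[1, 0, 0, 0, 0], [1, 0, 0, 0, 0], [1, 0, 0, 0, 0], [1, 0, 0, 0, 0]],
])

```text
clock: 14.7
position: [0.5169, -0.2457, 0.2131]
ee_rot: [0.126, 0.696, -0.125, 0.696]
ft_force: [-0.4, 0.1, -3.2]
grip_width: 0.69
```

```bash
python3 - <<'E'
from h import *
F=[]
for i in range(5):
    im=snap('scene','s7.png'); F.append(manip.get_obs()['ft_force'])
print(np.mean(F,0).round(3)); st()
cv2.imwrite('pics/s7c.png',cv2.resize(im[90:240,170:330,::-1],None,fx=4,fy=4,interpolation=3))
E
```

```text
[ 0.305 -0.085 -3.512]
t 14.95 pos [ 0.5169 -0.2458  0.2133] F [ 0.64  1.1  -4.1 ] w 0.689 tilt 0.01
```

View pics/s7c.png

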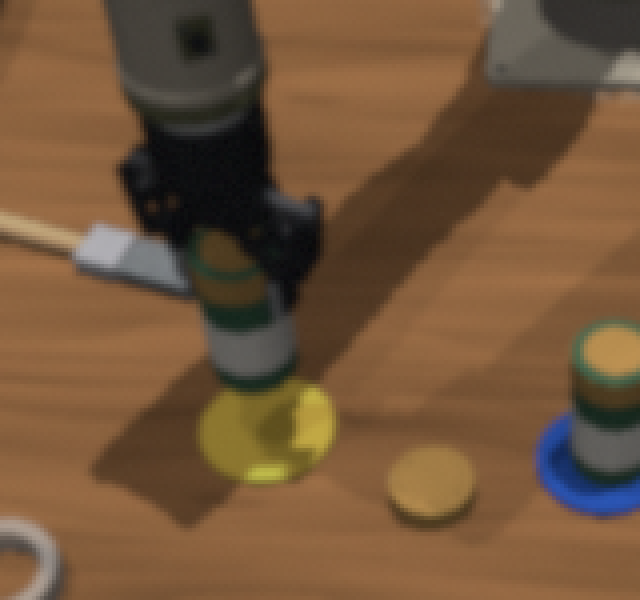

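The yellow-pad tin is up 69 mm and weighs about 3.4 N. The opening reads slightly lower than before, so I'm setting it down straight away.

Request:
arm_command([
  [[1, 0.2, 0, 0, 0], [1, 0.4, 0, 0, 0], [1, 0.5, 0, 0, 0], [1, 0.5, 0, 0, 0], [1, 0.5, 0, 0, 0], [1, 0.3, 0, 0, 0], [1, 0.2, 0, 0, 0], [1, 0.1, 0, 0, 0], [1, 0.07, 0, 0, 0], [1, 0.02, 0, 0, 0], [1, 0, 0, 0, 0], [1, 0, 0, 0, 0]],
])

```text
clock: 15.95
position: [0.5171, -0.246, 0.1443]
ee_rot: [0.126, 0.696, -0.125, 0.696]
ft_force: [-2.5, -0.2, 2.8]
grip_width: 0.692
```

```bash
python3 - <<'E'
from h import *
st([.517,-.245,.142])
im=snap('scene','s8.png'); cv2.imwrite('pics/s8c.png',cv2.resize(im[110:240,170:330,::-1],None,fx=4,fy=4,interpolation=3))
E
```

```text
t 15.95 pos [ 0.5171 -0.246   0.1443] F [-2.54 -0.19  2.79] w 0.692 tilt 0.05
  shift tool units [ 0.09  0.03 -0.02]
```

View pics/s8c.png

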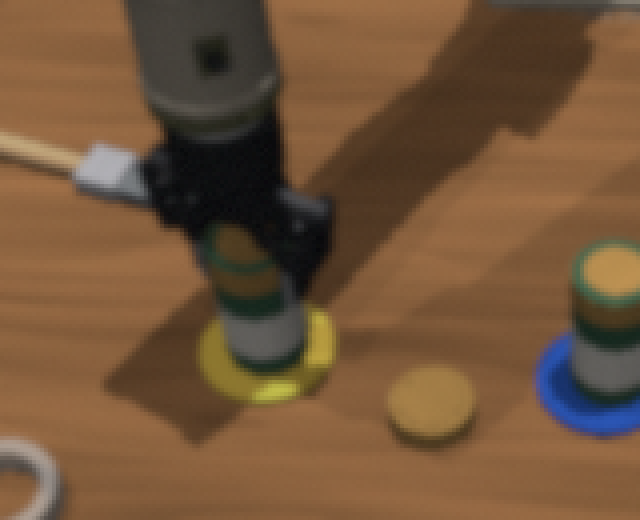

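Request:
arm_command([
  [[0.35, 0, 0, 0, 0], [0.35, 0, 0, 0, 0], [0, 0, 0, 0, 0], [0, 0, 0, 0, 0], [0, 0, 0, 0, 0], [0, 0, 0, 0, 0], [0, 0, 0, 0, 0], [0, 0, 0, 0, 0], [0, 0, 0, 0, 0], [0, 0, 0, 0, 0]],
])

```text
clock: 16.83
position: [0.5169, -0.2457, 0.1436]
ee_rot: [0.126, 0.696, -0.125, 0.696]
ft_force: [-0.0, -0.3, 0.2]
grip_width: 1.003
```

Request:
arm_command([
  [[0, -0.2, 0, 0, 0], [0, -0.4, 0, 0, 0], [0, -0.6, 0, 0, 0], [0, -0.6, 0, 0, 0], [0, -0.6, 0, 0, 0], [0, -0.6, 0, 0, 0], [0, -0.6, 0, 0, 0], [0, -0.6, 0, 0, 0], [0, -0.4, 0, 0, 0], [0, -0.2, 0, 0, 0], [0, 0, 0, 0, 0]],
])

```text
clock: 17.75
position: [0.5173, -0.246, 0.265]
ee_rot: [0.126, 0.695, -0.125, 0.697]
ft_force: [0.0, -0.6, -0.6]
grip_width: 0.997
```

```bash
python3 - <<'E'
from h import *
st([.535,.005,.23])
F=[]
for i in range(4):
    im=snap('scene','s9.png'); F.append(manip.get_obs()['ft_force'])
print(np.mean(F,0).round(2))
cv2.imwrite('pics/s9c.png',cv2.resize(im[90:240,200:490,::-1],None,fx=2.7,fy=2.7,interpolation=3))
E
```

```text
t 17.75 pos [ 0.5173 -0.246   0.265 ] F [ 0.   -0.58 -0.64] w 0.997 tilt 0.12
  shift tool units [ 1.4   9.65 -2.85]
[ 0.09  0.02 -0.2 ]
```

View pics/s9c.png

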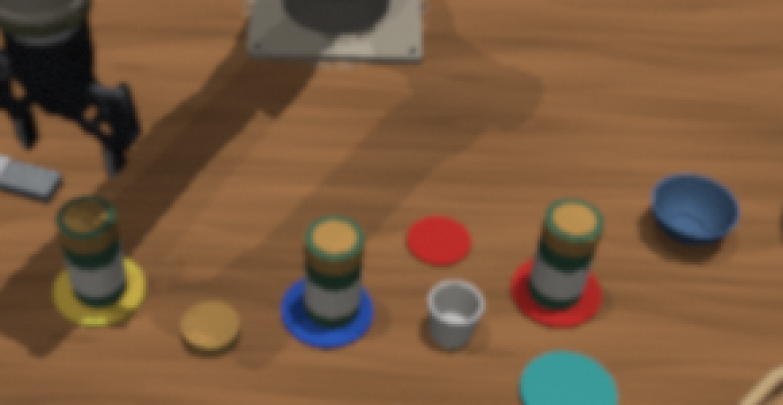

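Both tins stand on their pads and weigh about 3.05 N (red) and 3.3 N (yellow). Next is blue.

Request:
arm_command([
  [[0, 0, 0.4, -0.1, 0], [0, 0, 0.7, -0.2, 0], [0, 0, 0.85, -0.25, 0], [0, 0, 0.85, -0.25, 0], [0, 0, 0.85, -0.25, 0], [0, 0, 0.85, -0.25, 0], [0, 0, 0.85, -0.25, 0], [0, 0, 0.85, -0.25, 0], [0, 0, 0.85, -0.25, 0], [0, 0, 0.85, -0.25, 0], [0, 0, 0.8, -0.3, 0], [0, 0.1, 0.6, -0.3, 0]],
])

```text
clock: 18.95
position: [0.5301, 0.0002, 0.261]
ee_rot: [0.125, 0.696, -0.125, 0.696]
ft_force: [-0.3, -0.1, 0.9]
grip_width: 0.999
```

Request:
arm_command([
  [[0, 0.3, 0.3, -0.1, 0], [0, 0.4, 0.05, 0, 0], [0, 0.4, 0, 0, 0], [0, 0.2, 0, 0, 0], [0, 0, 0, 0, 0], [0, 0, 0, 0, 0]],
])

```text
clock: 19.45
position: [0.5308, 0.0054, 0.2282]
ee_rot: [0.126, 0.696, -0.126, 0.695]
ft_force: [0.1, -0.0, 0.6]
grip_width: 1.004
```

```bash
python3 - <<'E'
from h import *
st([.535,.005,.142])
im=snap('scene','s10.png'); cv2.imwrite('pics/s10c.png',cv2.resize(im[110:240,240:400,::-1],None,fx=4,fy=4,interpolation=3))
E
```

```text
t 19.45 pos [0.5308 0.0054 0.2282] F [ 0.15 -0.05  0.6 ] w 1.004 tilt 0.06
  shift tool units [3.45 0.05 0.17]
```

View pics/s10c.png

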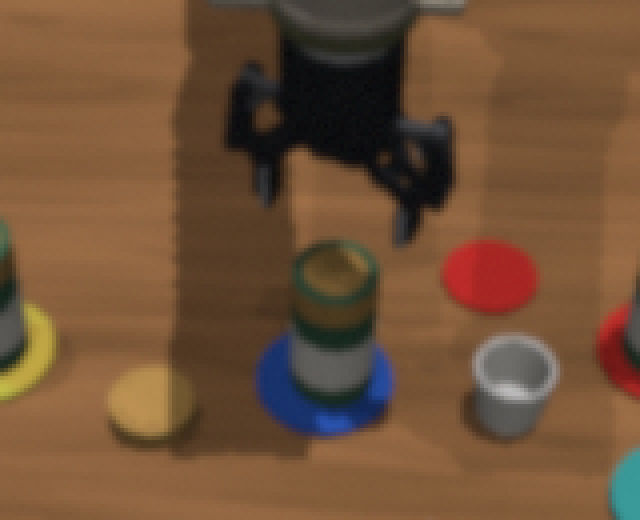

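```bash
python3 - <<'E'
from h import *
print(ray('scene',110+271/4,240+336/4,.121), ray('scene',110+388/4,240+333/4,.006))
E
```

```text
[0.53342981 0.00961975 0.121     ] [0.54394036 0.01088262 0.006     ]
```

Request:
arm_command([
  [[0, 0.4, 0.05, 0.1, 0], [0, 0.5, 0, 0.05, 0], [0, 0.5, 0, 0, 0], [0, 0.5, 0, 0, 0], [0, 0.5, 0, 0, 0], [0, 0.4, 0, 0, 0], [0, 0.4, 0, 0, 0], [0, 0.2, 0, 0, 0], [0, 0, 0, 0, 0], [0, 0, 0, 0, 0]],
])

```text
clock: 20.33
position: [0.535, 0.0063, 0.1437]
ee_rot: [0.126, 0.696, -0.126, 0.696]
ft_force: [-0.1, 0.2, 0.3]
grip_width: 0.998
```

```bash
python3 - <<'E'
from h import *
st([.535,.005,.142])
im=snap('scene','s11.png'); cv2.imwrite('pics/s11c.png',cv2.resize(im[110:240,240:400,::-1],None,fx=4,fy=4,interpolation=3))
E
```

```text
t 20.33 pos [0.535  0.0063 0.1437] F [-0.09  0.15  0.33] w 0.998 tilt 0.0
  shift tool units [ 0.07 -0.05  0.02]
```

View pics/s11c.png

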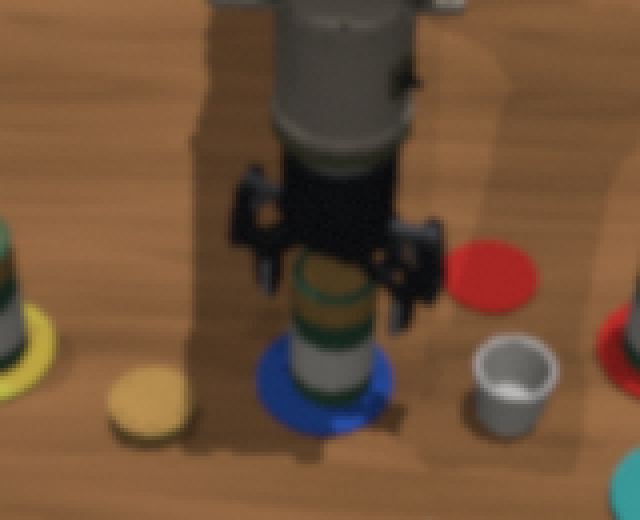

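Request:
arm_command([
  [[0, 0, 0.12, 0, 0], [1, 0, 0, 0, 0], [1, 0, 0, 0, 0], [1, 0, 0, 0, 0], [1, 0, 0, 0, 0], [1, 0, 0, 0, 0], [1, 0, 0, 0, 0], [1, 0, 0, 0, 0], [1, 0, 0, 0, 0], [1, 0, 0, 0, 0], [1, 0, 0, 0, 0], [1, 0, 0, 0, 0]],
], force=65)

```text
clock: 21.38
position: [0.5362, 0.0084, 0.1443]
ee_rot: [0.126, 0.696, -0.126, 0.696]
ft_force: [-1.3, -2.8, 5.1]
grip_width: 0.695
```

Request:
arm_command([
  [[1, -0.1, 0, 0, 0], [1, -0.2, 0, 0, 0], [1, -0.3, 0, 0, 0], [1, -0.4, 0, 0, 0], [1, -0.4, 0, 0, 0], [1, -0.4, 0, 0, 0], [1, -0.4, 0, 0, 0], [1, -0.3, 0, 0, 0], [1, -0.2, 0, 0, 0], [1, -0.1, 0, 0, 0], [1, 0, 0, 0, 0], [1, 0, 0, 0, 0]],
])

```text
clock: 22.38
position: [0.5358, 0.0092, 0.2133]
ee_rot: [0.125, 0.696, -0.125, 0.696]
ft_force: [0.1, -0.1, -6.7]
grip_width: 0.691
```

Request:
arm_command([
  [[1, 0, 0, 0, 0], [1, 0, 0, 0, 0], [1, 0, 0, 0, 0], [1, 0, 0, 0, 0]],
])

```text
clock: 22.72
position: [0.5358, 0.0091, 0.2134]
ee_rot: [0.125, 0.696, -0.126, 0.696]
ft_force: [0.4, -0.7, -5.7]
grip_width: 0.69
```

```bash
python3 - <<'E'
from h import *
F=[]
for i in range(6):
    im=snap('scene','s12.png'); F.append(manip.get_obs()['ft_force'])
print(np.mean(F,0).round(3)); st()
cv2.imwrite('pics/s12c.png',cv2.resize(im[90:240,240:400,::-1],None,fx=4,fy=4,interpolation=3))
E
```

```text
[-0.203 -0.144 -6.096]
t 23.02 pos [0.5359 0.0092 0.2136] F [-0.02 -0.33 -5.74] w 0.691 tilt 0.01
```

View pics/s12c.png

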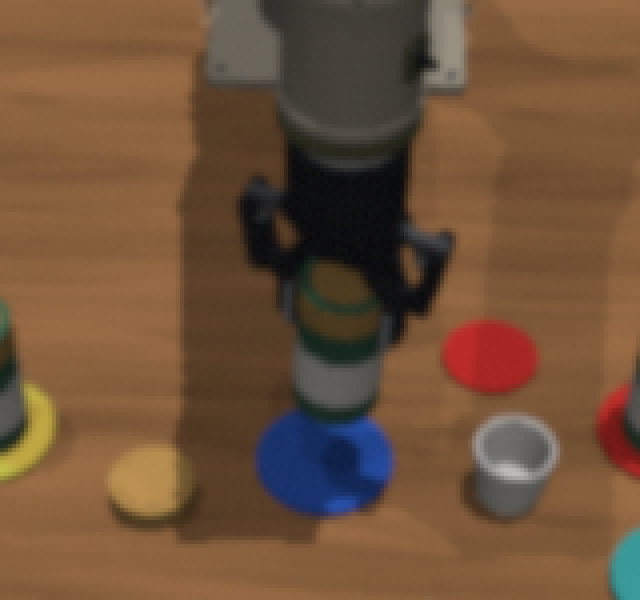

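Blue weighs about 5.9 N, clearly the heaviest, and the tin hangs upright over its pad. Raising it further while keeping hold.

Request:
arm_command([
  [[1, -0.15, 0, 0, 0], [1, -0.3, 0, 0, 0], [1, -0.4, 0, 0, 0], [1, -0.5, 0, 0, 0], [1, -0.5, 0, 0, 0], [1, -0.5, 0, 0, 0], [1, -0.5, 0, 0, 0], [1, -0.5, 0, 0, 0], [1, -0.4, 0, 0, 0], [1, -0.25, 0, 0, 0], [1, -0.1, 0, 0, 0], [1, 0, 0, 0, 0]],
])

```text
clock: 24.02
position: [0.5361, 0.0092, 0.3167]
ee_rot: [0.126, 0.696, -0.125, 0.696]
ft_force: [0.4, -0.4, -6.1]
grip_width: 0.692
```

Request:
arm_command([
  [[1, 0, 0, 0, 0], [1, 0, 0, 0, 0], [1, 0, 0, 0, 0], [1, 0, 0, 0, 0], [1, 0, 0, 0, 0], [1, 0, 0, 0, 0], [1, 0, 0, 0, 0], [1, 0, 0, 0, 0]],
])

```text
clock: 24.68
position: [0.5359, 0.0091, 0.3161]
ee_rot: [0.126, 0.696, -0.125, 0.696]
ft_force: [0.2, -0.3, -5.8]
grip_width: 0.69
```

```bash
python3 - <<'E'
from h import *
im=snap('scene','s13.png'); st(); snap('top','t13.png'); o,R=st()
print(np.abs(o['joint_velocities']).max())
for n in('scene','top'):
  for r in manip.pinpoint('tin_a',n)[:4]: print(n,np.round(r['pixel']),round(r['confidence'],2),ray(n,*r['pixel'],.006).round(3))
cv2.imwrite('pics/s13c.png',cv2.resize(im[60:240,190:450,::-1],None,fx=3,fy=3,interpolation=3))
E
```

```text
t 24.73 pos [0.5359 0.0091 0.3161] F [ 0.16  0.31 -6.14] w 0.689 tilt 0.0
t 24.78 pos [0.5359 0.0092 0.3162] F [ 0.36  0.22 -5.46] w 0.692 tilt 0.01
0.0013132503136662175
scene [194. 406.] 0.8 [0.485 0.255 0.006]
scene [276. 261.] 0.7 [ 0.773 -0.143  0.006]
scene [164. 322.] 0.65 [0.374 0.003 0.006]
scene [196. 237.] 0.61 [ 0.513 -0.245  0.006]
top [223. 383.] 0.97 [ 0.52  -0.249  0.006]
top [224. 229.] 0.67 [0.503 0.256 0.006]
```

View pics/s13c.png

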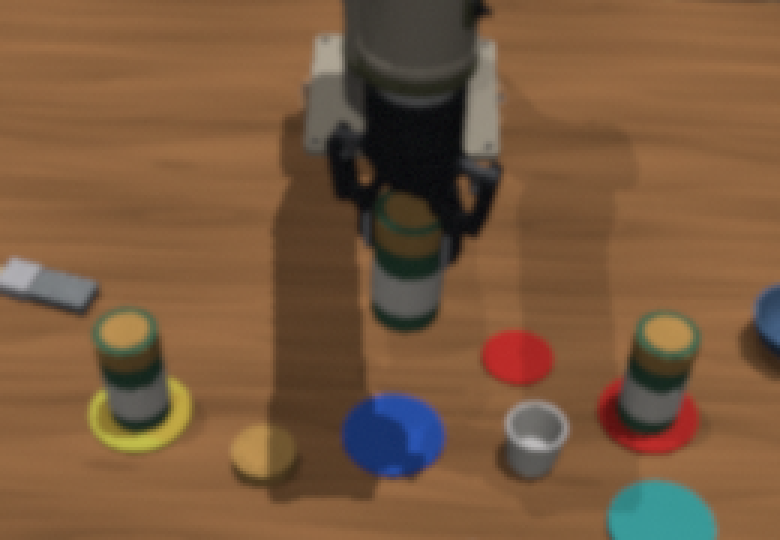

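The picture shows the blue-pad tin held upright about 0.178 m up over its pad (scene px ~326,130). The other two stand on their pads and everything else is in place, so I'm handing in.

```bash
python3 -c "
from workcell import manip
print(manip.hand_in())"
```

```text
the job is handed in; nothing more can be done
None
```

I lifted the tins one at a time in the order red, yellow, blue, raising each about 69 mm. The red- and yellow-pad tins went back upright on their pads. They weighed about 3.05 N (red), 3.3 N (yellow) and 5.9 N (blue), so the blue-pad tin is the heaviest. I kept hold of it, raised it over its own pad and handed in at about 25 s.

- **Held tin:** its underside was about 178 mm above the table by the arm's measured height. It was still and looked upright, with a steady load of about 5.5 to 6.1 N at a 65 N grip setting.
- **Other tins:** the last pictures showed both standing upright on their pads, and the things in the picture around them looked unmoved. The top-camera network put them within about 6 mm of where they began. The scene-camera network put the red-pad tin about 13 mm off in x, which I took as its usual error because the picture showed the tin centred.
- **Doubtful readings:** the opening read slightly lower on the yellow- and blue-pad tins (about 0.69) than on the red one (0.70). The yellow one may have leaned a degree or two while held, but none slipped visibly. The scene network also reported one false "tin", at the jar.

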